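Pack the press kit into its case

ROBOT

A 6-joint arm with a two-finger parallel gripper is mounted at the origin on the work surface. World frame = base frame: x ahead of the robot, y to its left, z up, the work surface at z = 0. Lengths are in m, angles in rad, forces in N, time in s.
With the tool pointing down it reaches from about 0.375 to 0.975 m from the base axis. Payload 3.8 kg.
Tool frame: the origin (TCP) lies midway between the tips of the shut fingers; the grasp point (between the pads) lies 19 mm behind it; z points along the fingers, y is the line along which they close (so a half turn about z gives the same grasp; the last joint's range is limited). The gripper opens to 85 mm and grips with 20 to 120 N. Pads are 22 mm wide; open, the fingers measure 114 mm over their backs; the gripper's body (76 mm by 85 mm) begins 54 mm behind the grasp point. The pads swing forward as they close: fully open they stand 13 mm farther back than shut.
Start: joints at [1.116, 0.264, 1.604, -0, 1.274, -0.037], TCP at [0.274, 0.617, 0.231] pointing down, gripper open.
Joint ranges: [-2.63, 2.63], [-0.94, 2.18], [0.31, 2.57], [-1.31, 4.45], [0, 2.66], [-2.55, 2.55]. Speed limits (rad/s): [2.57, 2.57, 3.14, 3.14, 3.14, 3.14].

INTERFACE

Orientations are given as a rotation vector (axis times angle).
In Python, from workcell import read_state, vision, ticket gives the robot as it stands. The module is installed in compiled form; this text tells all that it offers.
- The arm moves only by the tool jog_arm, never from a script. Its arguments are lists of equal length, an entry for each row: "turn": the turn, a rotation vector about the tool's x, y, z in rad, a list of three; "delta_pos": the shift along the tool's x, y, z in m, a list of three; "gripper": the finger opening in m, from 0 to 0.0854. In form: {"turn": [[rx, ry, rz], ...], "delta_pos": [[dx, dy, dz], ...], "gripper": [gripper, ...]}. A call has 1 to 20 rows; each row shifts and turns the commanded pose from where the row before left it, along the tool's axes as they then stand; what a row does not reach is not made up. A row lasts 1/12 s, in which the tool goes at most 41.7 mm and 7.16 degrees, less where a joint would pass 70% of its speed; a pose out of reach is approached as far as the arm can. A call with a gripper value outside its range is refused whole. The fingers move at their own pace and stop on an object; "grip_force" is the grip in N (left out, the last holds). Time passes only in rows, so rows that do not move let the fingers close. It gives the time, the measured TCP pose, the force, the opening and the grip force at its end, in the units of the state.
- read_state(): the state, without advancing time (a new reading comes with each control period).
- vision.read_camera(name): name is "scene" or "top" or "wrist"; returns the picture (384x512x3 uint8, red, green, blue); there is no depth.
- vision.calibration(name): a dict with "vfov" (degrees; the focal length in pixels is half the picture's height over the tangent of half this angle, whatever the lens; pixels are square), "cx", "cy" (the principal point, pixels), "R" (3x3) and "t" (3): a world point X has camera coordinates R X + t; the wrist camera has in their place "mount" (4x4, takes a point from camera to tool coordinates, whose origin is the TCP and whose axes are the flange's). Camera axes: x right, y down, z forward; pixel columns grow to the right and rows downward; lengths in m; the calibration is good to about 2 mm. A picture is of the moment at which its call begins: read the wrist's pose just before it. calibration takes no time and is no camera call.
- ticket.finish_job(): hands the job in; it is judged then, once.
The state is a dict: "time": time; "q": joint angles; "joint_vel": joint speeds; "joint_torque": joint torques, N m; "tool_pos": TCP position; "tcp_rot": TCP orientation; "wrist_force": force on the tool from outside, world axes, zero at the start; "torque": the same for the moment, N m; "width": opening from 0.0 (shut) to 1.0 (fully open); "grip_force": force on a finger pad.
Only numpy, scipy, OpenCV 4.12 (cv2) and the standard library are available. Lean on these libraries where they do the work, as an engineer would, in place of code of your own. Each camera call takes 0.05 s, during which the arm holds its last target. There are 200 camera calls.

TASK

Pack the press kit into its black case: stand the three open steel sleeves upright in the row of pockets, each in the pocket that fits it, the largest in the largest and so on. Then lay the long flat bar over the top of them, down in the notches at the two ends of the case. The solid steel slug and the short bar do not belong to the kit: leave them where they are.

Things in the scene. Friction and masses are not known exactly. Their poses are not given: they have to be found in the camera images.
- case: Fixed open black case, 296 mm long (x), 90 wide (y), origin under its centre, on the bench. Pockets in a row, centres at x -80, 0, 80, y 0. Long sides 20 high. Tall ends: a seat for the long bar, 76 high, from |x| 121 to 143, in a notch 36 wide (y) between cheeks 86 high; end stops, 86 high, 286 apart. Seated sleeves reach 68 high; with the bar on, none goes in. Orange latches on the +y side.
- pocket_large: Square grey-walled pocket insert, fixed in the case, 78 x 78 mm outside, 16 high, parallel to the case; origin at the centre of its underside, 4 mm above the bench. Its opening is 72 x 72 mm, 12 deep (8 mm free all round the large sleeve); a sleeve in it stands 8 mm above the bench. Which of the three places in the row it has varies.
- pocket_medium: Square grey-walled pocket insert, fixed in the case, 78 x 78 mm outside, 16 high, parallel to the case; origin at the centre of its underside, 4 mm above the bench. Its opening is 56 x 56 mm, 12 deep (8 mm free all round the medium sleeve); a sleeve in it stands 8 mm above the bench. Which of the three places in the row it has varies.
- pocket_small: Square grey-walled pocket insert, fixed in the case, 78 x 78 mm outside, 16 high, parallel to the case; origin at the centre of its underside, 4 mm above the bench. Its opening is 40 x 40 mm, 12 deep (8 mm free all round the small sleeve); a sleeve in it stands 8 mm above the bench. Which of the three places in the row it has varies.
- sleeve_large: Loose upright steel tube, open right through (a bore shows from above): outside diameter 56 mm, bore 36 mm, 60 mm tall, about 680 g. Origin at the centre of its underside, z up along its axis. Starts standing on the bench.
- sleeve_medium: Loose upright steel tube, open right through (a bore shows from above): outside diameter 40 mm, bore 26 mm, 60 mm tall, about 340 g. Origin at the centre of its underside, z up along its axis. Starts standing on the bench.
- sleeve_small: Loose upright steel tube, open right through (a bore shows from above): outside diameter 24 mm, bore 14 mm, 60 mm tall, about 140 g. Origin at the centre of its underside, z up along its axis. Starts standing on the bench.
- slug: Look-alike, stays where it is: loose solid steel cylinder standing upright, diameter 40 mm, 60 mm tall, as the medium sleeve but with no bore (its top is a plain disc), about 590 g. Origin at the centre of its underside.
- long_bar: Loose flat steel bar, 270 mm long (its x axis), 20 mm wide (y), 16 mm thick (z), about 620 g, lying flat on the bench. Origin at the centre of its underside, under its centre of mass. Laid in the case it lies along the case's x axis, either way round, its underside 76 mm above the bench, 8 mm free at each side and end.
- short_bar: Look-alike, stays where it is: loose flat steel bar of the same section as the long one, 20 x 16 mm, but only 170 mm long, too short to span the case, about 400 g. Origin at the centre of its underside, x axis along it.
Things that resemble listed ones, but are neither listed nor needed, are in the scene too. What is shaped like the sleeve_small but green is not meant. Leave any blue look-alike of the pocket_small alone.

How it is judged:
On the way:
1. all three sleeves stand upright in their own pockets, the long bar not yet over them (horizontal distance between sleeve_large and pocket_large below 0.0135 m and z of sleeve_large in the frame of pocket_large below 0.009 m and angle between each of sleeve_large, sleeve_medium, sleeve_small's own z axis and vertical below 0.1 rad and horizontal distance between sleeve_medium and pocket_medium below 0.0135 m and z of sleeve_medium in the frame of pocket_medium below 0.009 m and horizontal distance between sleeve_small and pocket_small below 0.0135 m and z of sleeve_small in the frame of pocket_small below 0.009 m and not (x of long_bar in the frame of case between -0.012 and 0.012 m and y of long_bar in the frame of case between -0.012 and 0.012 m and z of long_bar in the frame of case between 0.071 and 0.081 m and angle between the x axis of long_bar and the x axis of case, either way round below 0.1 rad and angle between long_bar's own x axis and vertical between 1.52 and 1.62 rad)), for 0.2 s.
At the end, for the whole second after the job is handed in: Each sleeve upright (0.1 rad) on the floor of its own pocket (within 13.5 mm of centre); long bar level on both seats in the notches (within 12 mm of centre, 0.1 rad of the case's length); slug and short bar within 30 mm of their starts; all released, at rest (horizontal distance between sleeve_large and pocket_large below 0.0135 m and z of sleeve_large in the frame of pocket_large below 0.009 m and angle between each of sleeve_large, sleeve_medium, sleeve_small's own z axis and vertical below 0.1 rad and horizontal distance between sleeve_medium and pocket_medium below 0.0135 m and z of sleeve_medium in the frame of pocket_medium below 0.009 m and horizontal distance between sleeve_small and pocket_small below 0.0135 m and z of sleeve_small in the frame of pocket_small below 0.009 m and x of long_bar in the frame of case between -0.012 and 0.012 m and y of long_bar in the frame of case between -0.012 and 0.012 m and z of long_bar in the frame of case between 0.071 and 0.081 m and angle between the x axis of long_bar and the x axis of case, either way round below 0.1 rad and angle between long_bar's own x axis and vertical between 1.52 and 1.62 rad and linear speed of each of sleeve_large, sleeve_medium, sleeve_small, long_bar below 0.02 m/s and contact force between each of sleeve_large, sleeve_medium, sleeve_small, long_bar and the fingers below 0.1 N and distance of each of slug, short_bar from where it was at the start of the episode below 0.03 m); the robot touches nothing.
It fails at once if the solid slug is moved more than 30 mm (distance of slug from where it was at the start of the episode above 0.03 m).
It fails at once if the short bar is moved more than 30 mm (distance of short_bar from where it was at the start of the episode above 0.03 m).
It also fails if it takes over 120 s, if anything falls off the work surface, if the arm or the gripper's body presses on something with over 40 N, if the wrist force passes 120 N, or if a joint passes its speed limit or range.

## Working session

There is one attempt and no reset: what is moved stays moved. The work goes in short steps, Python scripts to look and compute and a tool call to move; the robot and the scene stay as the last step left them, time stands still between calls to the robot, and variables do not carry over. Pictures are saved under pics/ and viewed, at most 14 in all, crops included, and the job is handed in when it is done.

Besides the shell and the picture viewer there is one more tool, called after "Emit:" by a JSON object that holds its "api" and its "payload", one argument or row to a line. jog_arm: Moves the arm, as the interface text tells. Its arguments: {"type":"object","properties":{"turn":{"type":"array","items":{"type":"array","items":{"type":"number"}}},"delta_pos":{"type":"array","items":{"type":"array","items":{"type":"number"}}},"gripper":{"type":"array","items":{"type":"number"}},"grip_force":{"type":"number"}},"required":["turn","delta_pos","gripper"]}

```bash
mkdir -p pics; cat > h.py <<'E'
import numpy as np, cv2
from workcell import read_state, vision, ticket
from scipy.spatial.transform import Rotation as Ro
def cal(n):
    c=vision.calibration(n); f=192/np.tan(np.radians(c["vfov"])/2)
    if "mount" in c:
        s=read_state(); T=np.eye(4); T[:3,:3]=Ro.from_rotvec(s["tcp_rot"]).as_matrix(); T[:3,3]=s["tool_pos"]
        W=T@np.array(c["mount"]); R=W[:3,:3].T; t=-R@W[:3,3]
    else: R=np.array(c["R"]); t=np.array(c["t"])
    return f,c["cx"],c["cy"],R,t
def ray(C,u,v,z):
    f,cx,cy,R,t=C; d=R.T@np.array([(u-cx)/f,(v-cy)/f,1]); o=-R.T@t
    return (o+d*(z-o[2])/d[2])[:2]
def proj(C,X):
    f,cx,cy,R,t=C; p=R@np.array(X)+t; return np.array([cx+f*p[0]/p[2],cy+f*p[1]/p[2]])
def shot(n,name):
    C=cal(n); im=vision.read_camera(n); cv2.imwrite(f"pics/{name}.png",im[:,:,::-1]); np.save(f"pics/{name}.npy",im); return C,im
E
python3 - <<'E'
from h import *
import pickle
for n in("top","scene"):
    C,im=shot(n,n+"0"); pickle.dump(C,open(n+".pkl","wb"))
    print(n,C, C[3].T@-C[4]); print(vision.calibration(n).keys(), vision.calibration(n).get("lens"))
s=read_state(); print(s)
E
```

```text
top (np.float64(356.94702510483773), 253.51146039368533, 196.9984448268619, array([[ 0.17960117, -0.98373356,  0.0034224 ],
       [-0.96385523, -0.17666578, -0.19942995],
       [ 0.19679056,  0.03251916, -0.97990611]]), array([-0.11211169,  0.60613329,  0.89148865])) [ 0.42892358 -0.03219548  0.99484   ]
dict_keys(['vfov', 'cx', 'cy', 'R', 't']) None
scene (np.float64(466.2623574589574), 258.8796742380177, 189.06513703326792, array([[-0.18583883,  0.98254926, -0.007802  ],
       [ 0.77670059,  0.14203202, -0.61364738],
       [-0.60183065, -0.12009933, -0.78954165]]), array([ 0.1475414 , -0.44181532,  1.75703432])) [1.42801424 0.12880387 1.11728409]
dict_keys(['vfov', 'cx', 'cy', 'R', 't']) None
{'time': 0.1, 'q': array([ 1.11610855e+00,  2.64698545e-01,  1.60523853e+00,  3.29334525e-05,
        1.27371294e+00, -3.68874656e-02]), 'joint_vel': array([-0.00062847, -0.00294401, -0.00301364,  0.00016362, -0.00131275,
        0.00017145]), 'joint_torque': array([ 1.55107596e-04, -5.16709328e+01, -3.68589699e+01, -5.37480673e-05,
        6.42658590e-03, -2.81136232e-05]), 'tool_pos': array([0.27357404, 0.6163492 , 0.23007197]), 'tcp_rot': array([-0.65142073, -3.07276891,  0.00312201]), 'wrist_force': array([-0.12589829, -0.04513578, -0.07641565]), 'torque': array([-0.06158014, -0.03218462, -0.02823129]), 'grip_force': 0.0, 'width': 1.00121806506163}
```

View pics/top0.png

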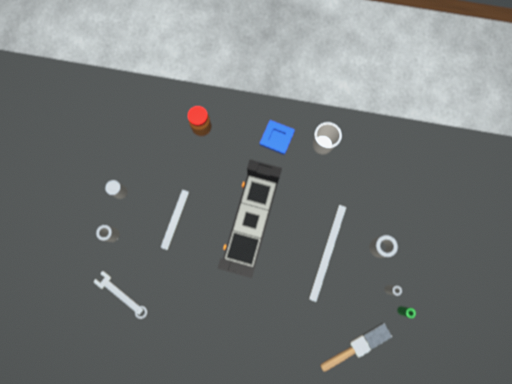

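View pics/scene0.png

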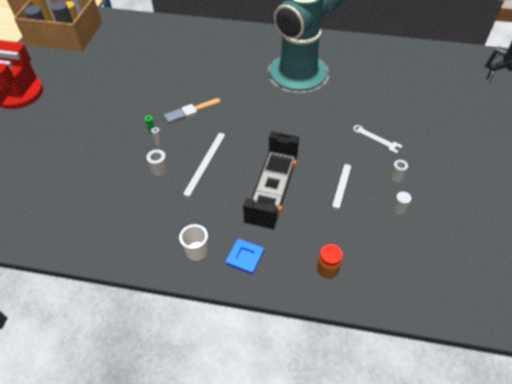

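Top view (all as u,v):
- **Large sleeve:** ring (387,246). It could be confused with the white cup (327,137), which has a wide rim and thin wall.
- **Medium sleeve:** bored ring (104,233). It could be confused with the slug (113,188), a plain disc.
- **Small sleeve:** grey (397,291). It could be confused with the green one (410,313).
- **Long bar:** (328,253). It could be confused with the short bar (175,220).
- **Pockets:** medium (259,193), small (250,220), large (242,249). The blue look-alike is at (277,137).

Next I'll measure and check one close crop composite.

```bash
cat > m.py <<'E'
from h import *
import pickle
C=pickle.load(open("top.pkl","rb")); im=np.load("pics/top0.npy"); S=pickle.load(open("scene.pkl","rb")); si=np.load("pics/scene0.npy")
g=im.max(2).astype(np.uint8)
crop=lambda I,u,v,r=28: cv2.resize(I[v-r:v+r,u-r:u+r],(260,260),interpolation=cv2.INTER_CUBIC)
row1=np.hstack([crop(im,387,246),crop(im,104,233),crop(im,397,291)])
row2=np.hstack([crop(im,250,220,60),crop(im,328,253,60),crop(si,154,145,30)])
cv2.imwrite("pics/crops.png",np.vstack([row1,row2])[:,:,::-1])
n,l,st,ce=cv2.connectedComponentsWithStats((g>120).astype(np.uint8))
for i in range(1,n):
    if 20<st[i][4]<3000:
        m=(l==i).astype(np.uint8); c=cv2.findContours(m,cv2.RETR_CCOMP,cv2.CHAIN_APPROX_NONE)
        r=cv2.minAreaRect(c[0][0]); 
        b=cv2.boxPoints(r); P=np.array([ray(C,*p,0.016) for p in b])
        print("comp",ce[i].round(1),st[i],"rect",np.round(r[0],1),np.round(r[1],1),"w16",P.mean(0).round(4),"ctr z60",ray(C,*ce[i],.06).round(4), "edges",np.linalg.norm(np.diff(P,axis=0),axis=1).round(3),"ang",[round(float(np.arctan2(*(P[k+1]-P[k])[::-1])),3) for k in(0,1)])
E
python3 m.py
```

```text
comp [197.7 116.7] [187 105  22  25 427] rect [197.5 117. ] [24. 21.] w16 [0.8315 0.2048] ctr z60 [0.814  0.1938] edges [0.062 0.075 0.061] ang [-1.389, -2.936]
comp [276.8 136.3] [259 119  36  36 815] rect [276.8 136.1] [29.3 28.2] w16 [ 0.8153 -0.0336] ctr z60 [ 0.7971 -0.0338] edges [0.087 0.086 0.086] ang [-0.185, -1.794]
comp [327.  136.3] [314 121  29  33 697] rect [328.  136.5] [31.6 28.1] w16 [ 0.8411 -0.18  ] ctr z60 [ 0.8223 -0.1707] edges [0.083 0.096 0.082] ang [-1.214, -2.853]
comp [251.3 216.6] [ 223  176   53   91 1384] rect [247.7 220.4] [34.6 87.3] w16 [0.5606 0.0042] ctr z60 [ 0.5635 -0.0048] edges [0.243 0.098 0.242] ang [-0.071, -1.664]
comp [112.4 187.3] [105 179  16  17 212] rect [112.5 187. ] [16. 15.] w16 [0.5824 0.3953] ctr z60 [0.5746 0.3762] edges [0.042 0.046 0.042] ang [-1.389, -2.887]
comp [242.6 183.9] [241 181   4   7  22] rect [242.5 184. ] [6. 3.] w16 [0.6567 0.0375] ctr z60 [0.6468 0.0341] edges [0.008 0.017 0.008] ang [-1.389, -2.956]
comp [174.3 219.3] [160 189  29  62 555] rect [174.3 219.3] [ 8.8 63.7] w16 [0.5259 0.2039] ctr z60 [0.5198 0.1935]
[... 502 characters left out ...]
0.058 0.06  0.057] ang [-1.39, -3.041]
comp [120.4 295. ] [ 93 271  55  49 636] rect [121.2 296. ] [63.5 16.4] w16 [0.3    0.2973] ctr z60 [0.3073 0.2844] edges [0.041 0.172 0.041] ang [-0.487, -2.056]
comp [396.8 290.1] [392 285  11  11  84] rect [397. 290.] [10. 10.] w16 [ 0.4459 -0.4207] ctr z60 [ 0.4448 -0.4027] edges [0.027 0.026 0.027] ang [-1.39, -3.044]
comp [410.6 312.9] [406 308  10  11  82] rect [410.5 313. ] [10.  9.] w16 [ 0.3938 -0.4615] ctr z60 [ 0.3956 -0.4425] edges [0.024 0.025 0.024] ang [-1.391, -3.051]
comp [359.5 346.4] [ 321  323   71   49 1009] rect [354.9 349.4] [18.7 77.7] w16 [ 0.2792 -0.3295] ctr z60 [ 0.2941 -0.3256] edges [0.203 0.045 0.201] ang [-0.889, -2.452]
```

View pics/crops.png

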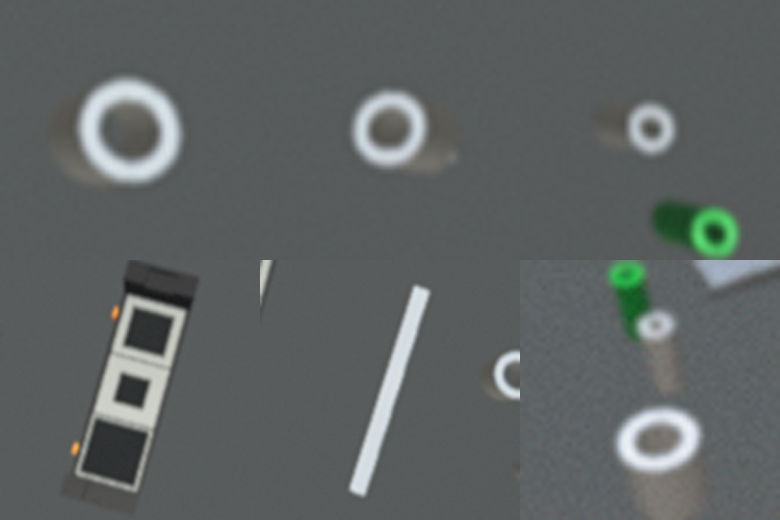

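Crops confirm the picks: large, medium and small are bored steel rings; the green one sits beside the small sleeve. The long bar is intact. Medium is the far pocket, small the middle and large the near one.

```bash
cat >> h.py <<'E'
def go(x,y,z,yaw=None):
    "print remaining tool-frame shift; yaw = world angle of tool x axis"
    s=read_state(); R=Ro.from_rotvec(s["tcp_rot"]).as_matrix(); p=np.array([x,y,z])-s["tool_pos"]
    print("pos",s["tool_pos"].round(4),"yaw x",np.arctan2(R[1,0],R[0,0]).round(4),"tilt",R[:,2].round(4),"width",s["width"])
    if yaw is not None:
        c,sn=np.cos(yaw),np.sin(yaw); Rt=np.array([[c,sn,0],[sn,-c,0],[0,0,-1]]); print("turn",Ro.from_matrix(R.T@Rt).as_rotvec().round(4)); R=Rt
    d=R.T@p; print("shift",d.round(4)); return d
E
python3 - <<'E'
from h import *
import pickle
C=pickle.load(open("top.pkl","rb")); im=np.load("pics/top0.npy").astype(int)
print(vision.calibration("wrist"))
m=((im.max(2)>110)&(im.max(2)-im.min(2)<50)).astype(np.uint8); m[:, :215]=0; m[:,290:]=0; m[:165]=0; m[280:]=0
cs,h=cv2.findContours(m,cv2.RETR_CCOMP,cv2.CHAIN_APPROX_NONE)
for c,hh in zip(cs,h[0]):
    if len(c)<15: continue
    P=np.array([ray(C,*p[0],.020) for p in c],np.float32)
    r=cv2.minAreaRect(P*1000); print(hh[3],np.round(r[0],1),np.round(r[1],1),r[2])
for b in [(327.2,253.0)]: print(ray(C,*b,.016))
go(0.5515,-0.3648,.3,-0.16); 
E
```

```text
{'vfov': 64.6976757487331, 'cx': 255.3385635358685, 'cy': 192.9735395633093, 'mount': array([[ 3.39189115e-04, -9.45969733e-01, -3.24254759e-01,
         8.26721784e-02],
       [ 9.99999711e-01,  1.00168105e-04,  7.53830173e-04,
        -6.94305800e-05],
       [-6.80620543e-04, -3.24254921e-01,  9.45969494e-01,
        -1.41016321e-01],
       [ 0.00000000e+00,  0.00000000e+00,  0.00000000e+00,
         1.00000000e+00]])}
-1 [559.4  -2.2] [ 84.2 242.1] 84.68993377685547
7 [480.7   4.5] [73.2 73.4] 84.45166015625
7 [560.   -2.9] [41.3 40.7] 84.38357543945312
7 [639.7 -10.3] [57.4 56.9] 84.29003143310547
[ 0.50898308 -0.22426642]
pos [0.2736 0.6163 0.2301] yaw x 2.7238 tilt [-9.0e-04 -1.8e-03 -1.0e+00] width 1.00121806506163
turn [-5.0000e-04  2.9000e-03  2.8838e+00]
shift [ 0.4307  0.9243 -0.0699]
```

Emit:
{"api": "jog_arm", "payload": {
  "turn": [
    [0,0,-0.108],
    [0,0,-0.107],
    [0,0,-0.107],
    [0,0,0],
    [0,0,0],
    [0,0,0],
    [0,0,0],
    [0,0,0],
    [0,0,0],
    [0,0,0],
    [0,0,0],
    [0,0,0],
    [0,0,0],
    [0,0,0],
    [0,0,0]
  ],
  "delta_pos": [
    [0,0,0],
    [0,0,0],
    [0,0,0],
    [-0.0203,-0.023,0.005],
    [-0.0203,-0.023,0.005],
    [-0.0203,-0.023,0.005],
    [-0.0203,-0.023,0.005],
    [-0.0203,-0.023,0.005],
    [-0.0203,-0.023,0.005],
    [-0.0203,-0.023,0.005],
    [-0.0203,-0.023,0.005],
    [-0.0203,-0.023,0.005],
    [-0.0203,-0.023,0.005],
    [0,0,0],
    [0,0,0]
  ],
  "gripper": [0.0854,0.0854,0.0854,0.0854,0.0854,0.0854,0.0854,0.0854,0.0854,0.0854,0.0854,0.0854,0.0854,0.0854,0.0854],
  "grip_force": 50
}}

```text
time: 1.35
tool_pos: [0.4543, 0.3669, 0.1804]
tcp_rot: [-0.155, -3.136, 0.002]
wrist_force: [-0.0, 0.2, 0.3]
width: 1.003
grip_force: 0.0
```

```bash
python3 - <<'E'
from h import *
C,im=shot("wrist","w_med")
print(proj(C,[.4534,.3678,.06]))
go(.4534,.3678,.026,3.0456)
E
```

```text
[256.53855481 184.9321576 ]
pos [0.4539 0.3681 0.1808] yaw x 3.0441 tilt [-1.1e-03 -2.0e-04 -1.0e+00] width 0.9986965894022269
turn [-0.0003 -0.0011 -0.0015]
shift [ 0.0004 -0.0003  0.1548]
```

View pics/w_med.png

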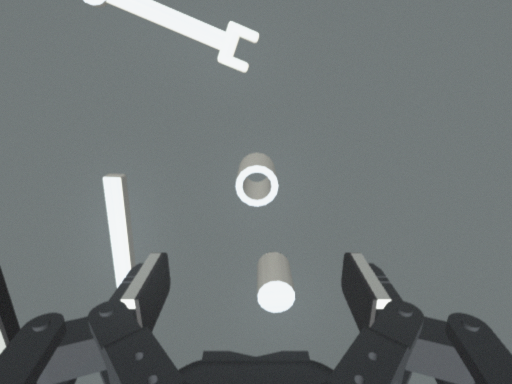

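The picture shows the medium ring at (257,186), within 1 px of the prediction (256.5,185). The slug, a plain disc, is at (276,296), well clear. I'll descend and grip.

Emit:
{"api": "jog_arm", "payload": {
  "turn": [
    [0,0,0],
    [0,0,0],
    [0,0,0],
    [0,0,0],
    [0,0,0],
    [0,0,0],
    [0,0,0],
    [0,0,0],
    [0,0,0],
    [0,0,0],
    [0,0,0],
    [0,0,0],
    [0,0,0],
    [0,0,0]
  ],
  "delta_pos": [
    [0,0,0.035],
    [0,0,0.035],
    [0,0,0.035],
    [0,0,0.03],
    [0,0,0.02],
    [0,0,0],
    [0,0,0],
    [0,0,0],
    [0,0,0],
    [0,0,0],
    [0,0,0],
    [0,0,0],
    [0,0,0],
    [0,0,0]
  ],
  "gripper": [0.0854,0.0854,0.0854,0.0854,0.0854,0.0854,0.03,0.03,0.03,0.03,0.03,0.03,0.03,0.03],
  "grip_force": 50
}}

```text
time: 2.57
tool_pos: [0.4555, 0.37, 0.029]
tcp_rot: [0.151, 3.135, 0.005]
wrist_force: [-1.6, 0.1, 6.7]
width: 0.457
grip_force: 50.7
```

```bash
python3 - <<'E'
from h import *
print(read_state()["grip_force"]); go(.6397,-.0103,.126,3.0456)
E
```

```text
50.732188783586025
pos [0.4555 0.37   0.029 ] yaw x 3.0456 tilt [ 0.0034  0.0029 -1.    ] width 0.45665932681249916
turn [0.0032 0.0031 0.    ]
shift [-0.2198 -0.3609 -0.097 ]
```

Emit:
{"api": "jog_arm", "payload": {
  "turn": [
    [0,0,0],
    [0,0,0],
    [0,0,0],
    [0,0,0],
    [0,0,0],
    [0,0,0],
    [0,0,0],
    [0,0,0],
    [0,0,0],
    [0,0,0],
    [0,0,0],
    [0,0,0],
    [0,0,0],
    [0,0,0],
    [0,0,0],
    [0,0,0],
    [0,0,0]
  ],
  "delta_pos": [
    [0,0,-0.03],
    [0,0,-0.035],
    [0,0,-0.035],
    [0,0,-0.03],
    [-0.02,-0.0328,0],
    [-0.02,-0.0328,0],
    [-0.02,-0.0328,0],
    [-0.02,-0.0328,0],
    [-0.02,-0.0328,0],
    [-0.02,-0.0328,0],
    [-0.02,-0.0328,0],
    [-0.02,-0.0328,0],
    [-0.02,-0.0328,0],
    [-0.02,-0.0328,0],
    [-0.02,-0.0328,0],
    [0,0,0],
    [0,0,0]
  ],
  "gripper": [0.03,0.03,0.03,0.03,0.03,0.03,0.03,0.03,0.03,0.03,0.03,0.03,0.03,0.03,0.03,0.03,0.03]
}}

```text
time: 3.98
tool_pos: [0.6389, -0.0139, 0.1563]
tcp_rot: [0.157, 3.138, 0.0]
wrist_force: [-0.3, 0.7, -4.0]
width: 0.45
grip_force: 51.9
```

```bash
python3 - <<'E'
from h import *
C,im=shot("wrist","w_case")
print([proj(C,[x,y,.02]).round(0) for x,y in[(.4807,.0045),(.56,-.0029),(.6397,-.0103)]])
go(.6397,-.0103,.04,3.0456)
E
```

```text
[array([259., -14.]), array([259.,  93.]), array([259., 181.])]
pos [ 0.6381 -0.0124  0.156 ] yaw x 3.0434 tilt [-8.e-04  7.e-04 -1.e+00] width 0.4546586263574052
turn [ 0.0006 -0.0009 -0.0022]
shift [-0.0014  0.0023  0.116 ]
```

View pics/w_case.png

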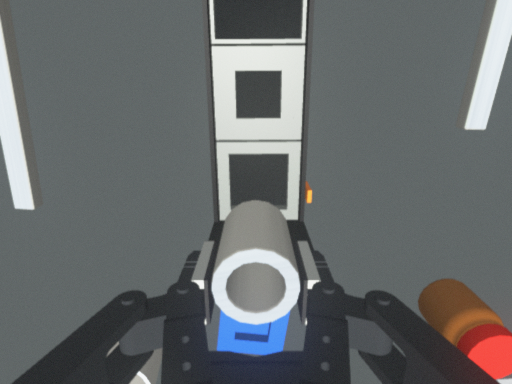

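The small opening sits at (258,94) against a predicted (259,93), and the medium opening at about (259,181), so the case pose is good. I'll lower and release.

Emit:
{"api": "jog_arm", "payload": {
  "turn": [
    [0,0,0],
    [0,0,0],
    [0,0,0],
    [0,0,0],
    [0,0,0],
    [0,0,0],
    [0,0,0],
    [0,0,0],
    [0,0,0],
    [0,0,0],
    [0,0,0],
    [0,0,0],
    [0,0,0]
  ],
  "delta_pos": [
    [-0.0014,0.0023,0.02],
    [0,0,0.03],
    [0,0,0.03],
    [0,0,0.02],
    [0,0,0.01],
    [0,0,0.009],
    [0,0,0],
    [0,0,0],
    [0,0,0],
    [0,0,0],
    [0,0,0],
    [0,0,0],
    [0,0,0]
  ],
  "gripper": [0.03,0.03,0.03,0.03,0.03,0.03,0.03,0.03,0.0854,0.0854,0.0854,0.0854,0.0854]
}}

```text
time: 5.12
tool_pos: [0.6405, -0.0095, 0.0379]
tcp_rot: [0.15, 3.137, 0.0]
wrist_force: [0.1, -0.4, -0.1]
width: 0.999
grip_force: 0.0
```

```bash
python3 - <<'E'
from h import *
go(.4448,-.4027,.18,3.0456)
E
```

```text
pos [ 0.6405 -0.0095  0.0379] yaw x 3.0457 tilt [ 0.0011 -0.     -1.    ] width 0.998711889892153
turn [0.0001 0.0011 0.0001]
shift [ 0.1572 -0.4101 -0.1421]
```

Emit:
{"api": "jog_arm", "payload": {
  "turn": [
    [0,0,0],
    [0,0,0],
    [0,0,0],
    [0,0,0],
    [0,0,0],
    [0,0,0],
    [0,0,0],
    [0,0,0],
    [0,0,0],
    [0,0,0],
    [0,0,0],
    [0,0,0],
    [0,0,0],
    [0,0,0],
    [0,0,0],
    [0,0,0],
    [0,0,0]
  ],
  "delta_pos": [
    [0,0,-0.035],
    [0,0,-0.036],
    [0,0,-0.036],
    [0,0,-0.035],
    [0.0143,-0.0373,0],
    [0.0143,-0.0373,0],
    [0.0143,-0.0373,0],
    [0.0143,-0.0373,0],
    [0.0143,-0.0373,0],
    [0.0143,-0.0373,0],
    [0.0143,-0.0373,0],
    [0.0143,-0.0373,0],
    [0.0143,-0.0373,0],
    [0.0143,-0.0373,0],
    [0.0143,-0.0373,0],
    [0,0,0],
    [0,0,0]
  ],
  "gripper": [0.0854,0.0854,0.0854,0.0854,0.0854,0.0854,0.0854,0.0854,0.0854,0.0854,0.0854,0.0854,0.0854,0.0854,0.0854,0.0854,0.0854]
}}

```text
time: 6.53
tool_pos: [0.443, -0.4048, 0.1794]
tcp_rot: [0.157, 3.137, -0.0]
wrist_force: [0.3, 0.7, -0.5]
width: 1.0
grip_force: 0.0
```

```bash
python3 - <<'E'
from h import *
C,im=shot("wrist","w_small")
print([proj(C,[x,y,.06]).round(0) for x,y in[(.4448,-.4027),(.3956,-.4425),(.5515,-.3648)]])
m=(im.min(2)>215).astype(np.uint8)
n,l,st,ce=cv2.connectedComponentsWithStats(m)
for i in range(1,n):
    if st[i][4]>60: b=st[i]; c=(b[0]+b[2]/2-.5,b[1]+b[3]/2-.5); print(b,ray(C,*c,.06).round(4),ray(C,*ce[i],.016).round(4))
go(.4448,-.4027,.026,3.0456)
E
```

```text
[array([258., 188.]), array([206., 138.]), array([306., 284.])]
[282   0  58  31 991] [ 0.3122 -0.35  ] [ 0.3005 -0.3423]
[ 397   90   71  212 3781] [ 0.468  -0.2458] [ 0.4796 -0.222 ]
[245 176  24  24 278] [ 0.4444 -0.4041] [ 0.4587 -0.4053]
[ 277  261   54   46 1091] [ 0.5507 -0.3668] [ 0.5825 -0.3615]
[121 299  14  10  97] [ 0.557  -0.5497] [ 0.5893 -0.5736]
[376 299  15  10  99] [ 0.5834 -0.2859] [ 0.62   -0.2686]
pos [ 0.4437 -0.4034  0.1792] yaw x 3.0433 tilt [ 2.e-04  6.e-04 -1.e+00] width 1.0001873176208527
turn [ 0.0007  0.0001 -0.0023]
shift [-0.001   0.0008  0.1532]
```

View pics/w_small.png

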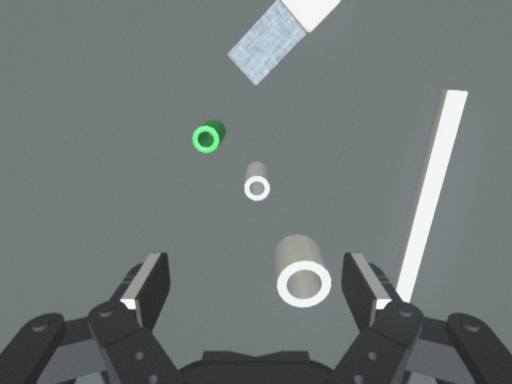

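The small grey ring is at (257,188), right under the tool; the green one at (206,138) is clear of the fingers. Descending.

Emit:
{"api": "jog_arm", "payload": {
  "turn": [
    [0,0,0],
    [0,0,0],
    [0,0,0],
    [0,0,0],
    [0,0,0],
    [0,0,0],
    [0,0,0],
    [0,0,0],
    [0,0,0],
    [0,0,0],
    [0,0,0],
    [0,0,0],
    [0,0,0],
    [0,0,0],
    [0,0,0]
  ],
  "delta_pos": [
    [0,0,0.035],
    [0,0,0.035],
    [0,0,0.035],
    [0,0,0.03],
    [0,0,0.018],
    [0,0,0],
    [0,0,0],
    [0,0,0],
    [0,0,0],
    [0,0,0],
    [0,0,0],
    [0,0,0],
    [0,0,0],
    [0,0,0],
    [0,0,0]
  ],
  "gripper": [0.0854,0.0854,0.0854,0.0854,0.0854,0.0854,0.015,0.015,0.015,0.015,0.015,0.015,0.015,0.015,0.015],
  "grip_force": 50
}}

```text
time: 7.83
tool_pos: [0.4453, -0.4038, 0.0283]
tcp_rot: [0.151, 3.136, -0.003]
wrist_force: [0.6, 1.7, 5.7]
width: 0.267
grip_force: 48.8
```

```bash
python3 - <<'E'
from h import *
go(.56,-.0029,.157,3.0456)
E
```

```text
pos [ 0.4453 -0.4038  0.0283] yaw x 3.0454 tilt [ 0.0023 -0.0019 -1.    ] width 0.26676287318998665
turn [-0.0016  0.0025 -0.0002]
shift [-0.0758  0.4101 -0.1287]
```

Emit:
{"api": "jog_arm", "payload": {
  "turn": [
    [0,0,0],
    [0,0,0],
    [0,0,0],
    [0,0,0],
    [0,0,0],
    [0,0,0],
    [0,0,0],
    [0,0,0],
    [0,0,0],
    [0,0,0],
    [0,0,0],
    [0,0,0],
    [0,0,0],
    [0,0,0],
    [0,0,0],
    [0,0,0],
    [0,0,0]
  ],
  "delta_pos": [
    [0,0,-0.03],
    [0,0,-0.035],
    [0,0,-0.035],
    [0,0,-0.03],
    [-0.0069,0.0373,0],
    [-0.0069,0.0373,0],
    [-0.0069,0.0373,0],
    [-0.0069,0.0373,0],
    [-0.0069,0.0373,0],
    [-0.0069,0.0373,0],
    [-0.0069,0.0373,0],
    [-0.0069,0.0373,0],
    [-0.0069,0.0373,0],
    [-0.0069,0.0373,0],
    [-0.0069,0.0373,0],
    [0,0,0],
    [0,0,0]
  ],
  "gripper": [0.015,0.015,0.015,0.015,0.015,0.015,0.015,0.015,0.015,0.015,0.015,0.015,0.015,0.015,0.015,0.015,0.015]
}}

```text
time: 9.25
tool_pos: [0.559, 0.0002, 0.1561]
tcp_rot: [-0.144, -3.138, 0.0]
wrist_force: [0.1, -0.2, -1.6]
width: 0.267
grip_force: 49.7
```

```bash
python3 - <<'E'
from h import *
go(.56,-.0029,.0365,3.0456); print(read_state()["grip_force"])
E
```

```text
pos [5.590e-01 2.000e-04 1.561e-01] yaw x 3.0496 tilt [-4.e-04 -1.e-04 -1.e+00] width 0.26663140648508954
turn [-0.0001 -0.0003  0.004 ]
shift [-0.0013 -0.003   0.1196]
49.69804225489497
```

Emit:
{"api": "jog_arm", "payload": {
  "turn": [
    [0,0,0],
    [0,0,0],
    [0,0,0],
    [0,0,0],
    [0,0,0],
    [0,0,0],
    [0,0,0],
    [0,0,0],
    [0,0,0],
    [0,0,0],
    [0,0,0],
    [0,0,0],
    [0,0,0]
  ],
  "delta_pos": [
    [-0.0013,-0.003,0.02],
    [0,0,0.03],
    [0,0,0.03],
    [0,0,0.02],
    [0,0,0.01],
    [0,0,0.009],
    [0,0,0],
    [0,0,0],
    [0,0,0],
    [0,0,0],
    [0,0,0],
    [0,0,0],
    [0,0,0]
  ],
  "gripper": [0.015,0.015,0.015,0.015,0.015,0.015,0.015,0.015,0.0854,0.0854,0.0854,0.0854,0.0854]
}}

```text
time: 10.33
tool_pos: [0.5604, -0.0048, 0.0378]
tcp_rot: [0.15, 3.137, -0.0]
wrist_force: [1.0, -0.2, -0.3]
width: 0.955
grip_force: 0.0
```

```bash
python3 - <<'E'
from h import *
go(.551,-.3658,.18,3.0456)
E
```

```text
pos [ 0.5604 -0.0048  0.0378] yaw x 3.0459 tilt [ 1.e-03 -1.e-04 -1.e+00] width 0.9546953787000724
turn [0.     0.001  0.0003]
shift [-0.0252 -0.3603 -0.1422]
```

Emit:
{"api": "jog_arm", "payload": {
  "turn": [
    [0,0,0],
    [0,0,0],
    [0,0,0],
    [0,0,0],
    [0,0,0],
    [0,0,0],
    [0,0,0],
    [0,0,0],
    [0,0,0],
    [0,0,0],
    [0,0,0],
    [0,0,0],
    [0,0,0],
    [0,0,0],
    [0,0,0],
    [0,0,0]
  ],
  "delta_pos": [
    [0,0,-0.035],
    [0,0,-0.036],
    [0,0,-0.036],
    [0,0,-0.035],
    [-0.0025,-0.036,0],
    [-0.0025,-0.036,0],
    [-0.0025,-0.036,0],
    [-0.0025,-0.036,0],
    [-0.0025,-0.036,0],
    [-0.0025,-0.036,0],
    [-0.0025,-0.036,0],
    [-0.0025,-0.036,0],
    [-0.0025,-0.036,0],
    [-0.0025,-0.036,0],
    [0,0,0],
    [0,0,0]
  ],
  "gripper": [0.0854,0.0854,0.0854,0.0854,0.0854,0.0854,0.0854,0.0854,0.0854,0.0854,0.0854,0.0854,0.0854,0.0854,0.0854,0.0854]
}}

```text
time: 11.67
tool_pos: [0.55, -0.3674, 0.179]
tcp_rot: [-0.155, -3.138, -0.0]
wrist_force: [-0.3, -0.5, 0.2]
width: 0.996
grip_force: 0.0
```

```bash
python3 - <<'E'
from h import *
C,im=shot("wrist","w_large")
m=(im.min(2)>215).astype(np.uint8)
n,l,st,ce=cv2.connectedComponentsWithStats(m)
for i in range(1,n):
    if st[i][4]>60: b=st[i]; c=(b[0]+b[2]/2-.5,b[1]+b[3]/2-.5); print(b,ray(C,*c,.06).round(4))
go(.551,-.3658,.026,3.0456)
# bar fit
m=(l==max(range(1,n),key=lambda i: st[i][4] if st[i][0]>280 else 0)).astype(np.uint8)
C=cal("top"); im=vision.read_camera("top"); cv2.imwrite("pics/top1.png",im[:,:,::-1])
g=(im.max(2)>120).astype(np.uint8); n,l,st,ce=cv2.connectedComponentsWithStats(g)
P=np.array([ray(C,u,v,.016) for v,u in np.argwhere(l==l[253,327])]) ; U,s,V=np.linalg.svd(P-P.mean(0)); print("bar",P.mean(0),np.arctan2(V[0,1],V[0,0]),np.ptp((P-P.mean(0))@V.T,axis=0))
E
```

```text
[ 360    0   71  246 4797] [ 0.5057 -0.2452]
[ 227  159   60   58 1501] [ 0.5513 -0.3666]
[121 299  14  10  96] [ 0.6639 -0.5119]
[376 299  15  10  98] [ 0.69   -0.2484]
pos [ 0.5501 -0.3658  0.1789] yaw x 3.0442 tilt [-4.e-04  9.e-04 -1.e+00] width 0.9975612622711931
turn [ 0.0009 -0.0005 -0.0014]
shift [-9.000e-04  1.000e-04  1.529e-01]
bar [ 0.51032572 -0.22474455] 2.973484948892895 [0.27474964 0.02458386]
```

Emit:
{"api": "jog_arm", "payload": {
  "turn": [
    [0,0,0],
    [0,0,0],
    [0,0,0],
    [0,0,0],
    [0,0,0],
    [0,0,0],
    [0,0,0],
    [0,0,0],
    [0,0,0],
    [0,0,0],
    [0,0,0],
    [0,0,0],
    [0,0,0],
    [0,0,0]
  ],
  "delta_pos": [
    [-0.001,0,0.035],
    [0,0,0.035],
    [0,0,0.035],
    [0,0,0.03],
    [0,0,0.018],
    [0,0,0],
    [0,0,0],
    [0,0,0],
    [0,0,0],
    [0,0,0],
    [0,0,0],
    [0,0,0],
    [0,0,0],
    [0,0,0]
  ],
  "gripper": [0.0854,0.0854,0.0854,0.0854,0.0854,0.0854,0.045,0.045,0.045,0.045,0.045,0.045,0.045,0.045],
  "grip_force": 70
}}

```text
time: 12.93
tool_pos: [0.5536, -0.3666, 0.0295]
tcp_rot: [0.15, 3.133, -0.004]
wrist_force: [0.6, 3.1, 6.9]
width: 0.638
grip_force: 75.8
```

```bash
python3 - <<'E'
from h import *
go(.4807,.0045,.157,3.0456)
E
```

```text
pos [ 0.5536 -0.3666  0.0295] yaw x 3.0459 tilt [ 0.0044 -0.0025 -1.    ] width 0.6384827985842078
turn [-0.002   0.0047  0.0003]
shift [ 0.1082  0.3624 -0.1275]
```

10 rows of (0.0108, 0.0362).

Emit:
{"api": "jog_arm", "payload": {
  "turn": [
    [0,0,0],
    [0,0,0],
    [0,0,0],
    [0,0,0],
    [0,0,0],
    [0,0,0],
    [0,0,0],
    [0,0,0],
    [0,0,0],
    [0,0,0],
    [0,0,0],
    [0,0,0],
    [0,0,0],
    [0,0,0],
    [0,0,0],
    [0,0,0]
  ],
  "delta_pos": [
    [0,0,-0.03],
    [0,0,-0.035],
    [0,0,-0.035],
    [0,0,-0.03],
    [0.0108,0.0362,0],
    [0.0108,0.0362,0],
    [0.0108,0.0362,0],
    [0.0108,0.0362,0],
    [0.0108,0.0362,0],
    [0.0108,0.0362,0],
    [0.0108,0.0362,0],
    [0.0108,0.0362,0],
    [0.0108,0.0362,0],
    [0.0108,0.0362,0],
    [0,0,0],
    [0,0,0]
  ],
  "gripper": [0.045,0.045,0.045,0.045,0.045,0.045,0.045,0.045,0.045,0.045,0.045,0.045,0.045,0.045,0.045,0.045]
}}

```text
time: 14.27
tool_pos: [0.4769, 0.007, 0.1555]
tcp_rot: [-0.144, -3.137, 0.0]
wrist_force: [-0.7, -1.0, -6.7]
width: 0.64
grip_force: 77.7
```

```bash
python3 - <<'E'
from h import *
go(.4807,.0045,.0375,3.0456); print(read_state()["grip_force"])
E
```

```text
pos [0.4769 0.007  0.1555] yaw x 3.05 tilt [-1.7e-03  1.0e-04 -1.0e+00] width 0.6396778643244456
turn [-0.0001 -0.0017  0.0044]
shift [-0.004  -0.0021  0.118 ]
77.67975836992264
```

Emit:
{"api": "jog_arm", "payload": {
  "turn": [
    [0,0,0],
    [0,0,0],
    [0,0,0],
    [0,0,0],
    [0,0,0],
    [0,0,0],
    [0,0,0],
    [0,0,0],
    [0,0,0],
    [0,0,0],
    [0,0,0],
    [0,0,0],
    [0,0,0]
  ],
  "delta_pos": [
    [-0.0035,-0.002,0.02],
    [0,0,0.03],
    [0,0,0.03],
    [0,0,0.02],
    [0,0,0.01],
    [0,0,0.008],
    [0,0,0],
    [0,0,0],
    [0,0,0],
    [0,0,0],
    [0,0,0],
    [0,0,0],
    [0,0,0]
  ],
  "gripper": [0.045,0.045,0.045,0.045,0.045,0.045,0.045,0.045,0.0854,0.0854,0.0854,0.0854,0.0854]
}}

```text
time: 15.35
tool_pos: [0.4827, 0.0027, 0.0391]
tcp_rot: [0.15, 3.136, -0.0]
wrist_force: [0.2, 0.5, -0.1]
width: 0.999
grip_force: 0.0
```

```bash
python3 - <<'E'
from h import *
go(.5105,-.2255,.2,2.9735)
E
```

```text
pos [0.4827 0.0027 0.0391] yaw x 3.0459 tilt [ 1.7e-03 -1.0e-04 -1.0e+00] width 0.9993527792826615
turn [0.0001 0.0017 0.0724]
shift [-0.0656 -0.2203 -0.1609]
```

Emit:
{"api": "jog_arm", "payload": {
  "turn": [
    [0,0,0],
    [0,0,0],
    [0,0,0],
    [0,0,0],
    [0,0,0.0724],
    [0,0,0],
    [0,0,0],
    [0,0,0],
    [0,0,0],
    [0,0,0],
    [0,0,0],
    [0,0,0],
    [0,0,0]
  ],
  "delta_pos": [
    [0,0,-0.04],
    [0,0,-0.04],
    [0,0,-0.04],
    [0,0,-0.041],
    [0,0,0],
    [-0.0109,-0.0367,0],
    [-0.0109,-0.0367,0],
    [-0.0109,-0.0367,0],
    [-0.0109,-0.0367,0],
    [-0.0109,-0.0367,0],
    [-0.0109,-0.0367,0],
    [0,0,0],
    [0,0,0]
  ],
  "gripper": [0.0854,0.0854,0.0854,0.0854,0.0854,0.0854,0.0854,0.0854,0.0854,0.0854,0.0854,0.0854,0.0854]
}}

```text
time: 16.43
tool_pos: [0.5095, -0.2272, 0.1993]
tcp_rot: [0.269, 3.13, 0.0]
wrist_force: [0.7, 0.8, -0.7]
width: 1.0
grip_force: 0.0
```

```bash
python3 - <<'E'
from h import *
C,im=shot("wrist","w_bar"); T,ti=shot("top","top2")
print("bar centre pix",proj(C,[.5105,-.2255,.016]))
crop=cv2.resize(ti[150:285,200:300],(400,540),interpolation=cv2.INTER_CUBIC)
cv2.imwrite("pics/chk.png",np.hstack([crop,cv2.copyMakeBorder(cv2.resize(im,(400,300)),0,240,0,0,cv2.BORDER_CONSTANT)])[:,:,::-1])
go(.5105,-.2255,-.009,2.9735)
m=(im.min(2)>200).astype(np.uint8)
n,l,st,ce=cv2.connectedComponentsWithStats(m)
for i in range(1,n):
    if st[i][4]>500:
        P=np.array([ray(C,u,v,.016) for v,u in np.argwhere(l==i)]); U=np.linalg.svd(P-P.mean(0),full_matrices=False); print(st[i],P.mean(0),np.arctan2(U[2][0,1],U[2][0,0]),np.ptp((P-P.mean(0))@U[2].T,axis=0))
E
```

```text
bar centre pix [257.05164178 169.11841509]
pos [ 0.5092 -0.2248  0.199 ] yaw x 2.9729 tilt [-6.e-04  9.e-04 -1.e+00] width 1.0019810183678828
turn [ 0.0008 -0.0008 -0.0006]
shift [-0.0014 -0.0005  0.208 ]
[ 247   37   20  239 4272] [ 0.49612863 -0.22316844] -0.16713731897034315 [0.26667687 0.01946471]
[ 432   63   80   84 1414] [0.48874797 0.01425676] 0.5163665113632018 [0.11121358 0.09984074]
[ 424  144   81   71 3209] [ 0.5600028 -0.0023873] -1.6438565186897056 [0.08869532 0.07855351]
[ 418  213   73   62 1298] [ 0.63263324 -0.01638027] -0.8713437377470655 [0.10732205 0.08729759]
[464 250  39  33 565] [0.67872746 0.02844105] 0.5296316008475654 [0.0469726  0.04540489]
```

View pics/chk.png

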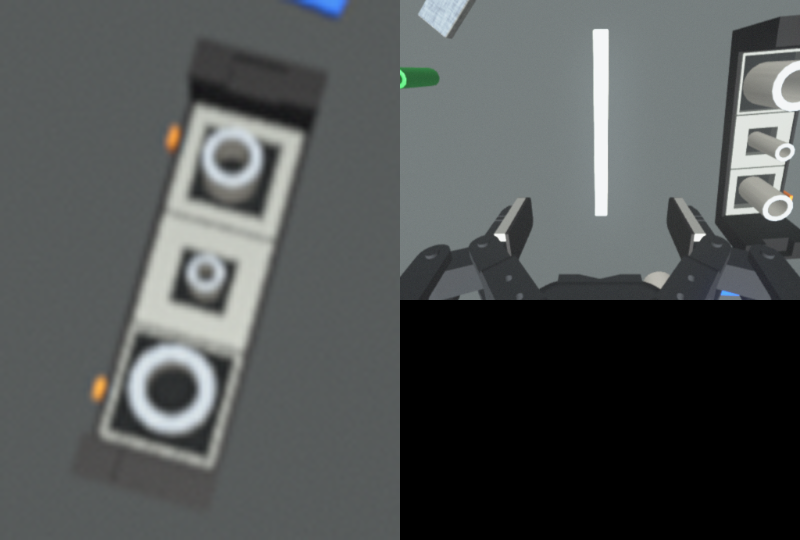

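Top view shows all three sleeves standing in their own pockets. The long bar is vertical under the tool at about (257,157) in the wrist picture. I'll compute its centre from its ends.

```bash
python3 - <<'E'
from h import *
C=cal("wrist"); im=np.load("pics/w_bar.npy")
m=(im.min(2)>200).astype(np.uint8); n,l,st,ce=cv2.connectedComponentsWithStats(m); k=l[157,257]
P=np.array([ray(C,u,v,.016) for v,u in np.argwhere(l==k)]); a=np.array([np.cos(-.168),np.sin(-.168)]); b=np.array([-a[1],a[0]])
c=a*((P@a).min()+(P@a).max())/2+b*((P@b).min()+(P@b).max())/2; print(c)
go(c[0],c[1],.003,2.9735)
E
```

```text
[ 0.51250053 -0.22346122]
pos [ 0.5092 -0.2248  0.199 ] yaw x 2.9729 tilt [-6.e-04  9.e-04 -1.e+00] width 1.0019810183678828
turn [ 0.0008 -0.0008 -0.0006]
shift [-0.0031  0.0019  0.196 ]
```

Emit:
{"api": "jog_arm", "payload": {
  "turn": [
    [0,0,0],
    [0,0,0],
    [0,0,0],
    [0,0,0],
    [0,0,0],
    [0,0,0],
    [0,0,0],
    [0,0,0],
    [0,0,0],
    [0,0,0],
    [0,0,0],
    [0,0,0],
    [0,0,0],
    [0,0,0],
    [0,0,0],
    [0,0,0],
    [0,0,0]
  ],
  "delta_pos": [
    [-0.0028,0.001,0.035],
    [0,0,0.035],
    [0,0,0.035],
    [0,0,0.035],
    [0,0,0.03],
    [0,0,0.015],
    [0,0,0.01],
    [0,0,0],
    [0,0,0],
    [0,0,0],
    [0,0,0],
    [0,0,0],
    [0,0,0],
    [0,0,0],
    [0,0,0],
    [0,0,0],
    [0,0,0]
  ],
  "gripper": [0.06,0.06,0.06,0.06,0.06,0.06,0.06,0.06,0.01,0.01,0.01,0.01,0.01,0.01,0.01,0.01,0.01],
  "grip_force": 80
}}

```text
time: 17.95
tool_pos: [0.5141, -0.2256, 0.0067]
tcp_rot: [0.264, 3.127, -0.002]
wrist_force: [-0.5, 1.0, 6.0]
width: 0.203
grip_force: 79.0
```

```bash
python3 - <<'E'
from h import *
print(read_state()["wrist_force"]); go(.5105,-.2255,.2,3.0456)
E
```

```text
[-0.50211462  0.96341338  6.00058135]
pos [ 0.5141 -0.2256  0.0067] yaw x 2.9731 tilt [ 0.0034 -0.0014 -1.    ] width 0.202654823958599
turn [-0.0009  0.0036 -0.0725]
shift [ 0.0036 -0.0003 -0.1933]
```

Emit:
{"api": "jog_arm", "payload": {
  "turn": [
    [0,0,0],
    [0,0,0],
    [0,0,0],
    [0,0,0],
    [0,0,0],
    [0,0,0],
    [0,0,-0.0725],
    [0,0,0],
    [0,0,0]
  ],
  "delta_pos": [
    [0,0,-0.015],
    [0,0,-0.03],
    [0,0,-0.035],
    [0,0,-0.035],
    [0,0,-0.035],
    [0,0,-0.03],
    [0,0,0],
    [0,0,0],
    [0,0,0]
  ],
  "gripper": [0.01,0.01,0.01,0.01,0.01,0.01,0.01,0.01,0.01]
}}

```text
time: 18.7
tool_pos: [0.5113, -0.2244, 0.1836]
tcp_rot: [-0.153, -3.136, -0.001]
wrist_force: [-0.6, 0.5, -6.4]
width: 0.203
grip_force: 79.6
```

```bash
python3 - <<'E'
from h import *
C,im=shot("wrist","w_held"); s=read_state(); z=s["tool_pos"][2]-.0067+.016
m=(im.min(2)>200).astype(np.uint8); n,l,st,ce=cv2.connectedComponentsWithStats(m)
for i in range(1,n):
    if st[i][4]>500: print(st[i],ray(C,ce[i][0],st[i][1],z),s["tool_pos"])
go(.56,-.0029,.19,3.0456); print(s["torque"],s["grip_force"])
E
```

```text
[  231     0    50   356 14549] [ 0.39708953 -0.21337829] [ 0.51076482 -0.22404619  0.1824928 ]
[487 102  25  60 704] [ 0.44406187 -0.11522931] [ 0.51076482 -0.22404619  0.1824928 ]
pos [ 0.5108 -0.224   0.1825] yaw x 3.0441 tilt [-0.0033  0.0016 -1.    ] width 0.20636084825324172
turn [ 0.0013 -0.0034 -0.0015]
shift [-0.0278  0.2248 -0.0075]
[-0.03845007  0.01173127 -0.00803839] 79.63730335235596
```

View pics/w_held.png

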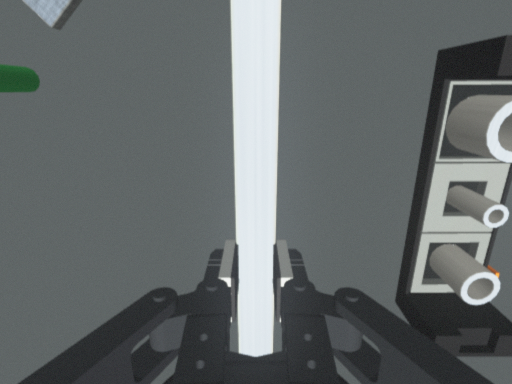

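The bar is held straight along the tool, centred at column 256, and the sleeves are upright in the case at right. I'll move over the case.

Emit:
{"api": "jog_arm", "payload": {
  "turn": [
    [0,0,0],
    [0,0,0],
    [0,0,0],
    [0,0,0],
    [0,0,0],
    [0,0,0],
    [0,0,0],
    [0,0,0],
    [0,0,0]
  ],
  "delta_pos": [
    [-0.0048,0.0374,0],
    [-0.0048,0.0374,0],
    [-0.0048,0.0374,0],
    [-0.0048,0.0374,0],
    [-0.0048,0.0374,0],
    [-0.0048,0.0374,0],
    [0,0,0],
    [0,0,0],
    [0,0,0]
  ],
  "gripper": [0.01,0.01,0.01,0.01,0.01,0.01,0.01,0.01,0.01]
}}

```text
time: 19.5
tool_pos: [0.561, -0.004, 0.1821]
tcp_rot: [-0.149, -3.134, 0.001]
wrist_force: [-1.2, -0.4, -5.6]
width: 0.204
grip_force: 80.5
```

```bash
python3 - <<'E'
from h import *
C,im=shot("wrist","w_over")
go(.561,-.0029,.0847,3.0456)
E
```

```text
pos [ 0.5612 -0.0046  0.1824] yaw x 3.0453 tilt [-3.6e-03 -4.0e-04 -1.0e+00] width 0.20234428233179266
turn [-0.0007 -0.0035 -0.0003]
shift [0.0003 0.0017 0.0977]
```

View pics/w_over.png

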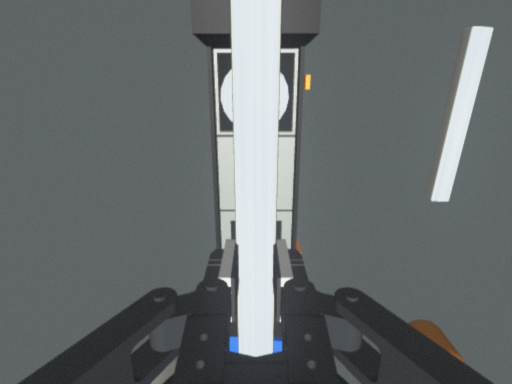

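The bar (columns 231–280) is centred over the case end (193–319). Lowering and releasing.

Emit:
{"api": "jog_arm", "payload": {
  "turn": [
    [0,0,0],
    [0,0,0],
    [0,0,0],
    [0,0,0],
    [0,0,0],
    [0,0,0],
    [0,0,0],
    [0,0,0]
  ],
  "delta_pos": [
    [0,0.001,0.02],
    [0,0,0.025],
    [0,0,0.02],
    [0,0,0.015],
    [0,0,0.01],
    [0,0,0.0085],
    [0,0,0],
    [0,0,0]
  ],
  "gripper": [0.01,0.01,0.01,0.01,0.01,0.01,0.01,0.01]
}}

```text
time: 20.22
tool_pos: [0.5626, -0.0038, 0.0858]
tcp_rot: [-0.152, -3.138, 0.0]
wrist_force: [0.9, 0.5, -5.4]
width: 0.201
grip_force: 80.5
```

```bash
python3 - <<'E'
from h import *
go(.561,-.0029,.0827,3.0456); print(read_state()["wrist_force"],read_state()["torque"])
E
```

```text
pos [ 0.5626 -0.0038  0.0858] yaw x 3.0449 tilt [-4.e-04 -0.e+00 -1.e+00] width 0.2011868108729662
turn [-0.0001 -0.0004 -0.0007]
shift [0.0017 0.0007 0.0031]
[ 0.93761398  0.53662817 -5.35039779] [ 0.03116184 -0.00015703 -0.00233037]
```

Still hanging (−5.4 N), about 3 mm to go.

Emit:
{"api": "jog_arm", "payload": {
  "turn": [
    [0,0,0],
    [0,0,0],
    [0,0,0],
    [0,0,0],
    [0,0,0]
  ],
  "delta_pos": [
    [0.001,0,0.002],
    [0,0,0.0015],
    [0,0,0],
    [0,0,0],
    [0,0,0]
  ],
  "gripper": [0.01,0.01,0.01,0.01,0.01]
}}

```text
time: 20.63
tool_pos: [0.562, -0.003, 0.0828]
tcp_rot: [0.15, 3.137, -0.0]
wrist_force: [-0.0, -0.6, -5.7]
width: 0.204
grip_force: 80.5
```

Emit:
{"api": "jog_arm", "payload": {
  "turn": [
    [0,0,0],
    [0,0,0],
    [0,0,0],
    [0,0,0]
  ],
  "delta_pos": [
    [0,0,0.001],
    [0,0,0.001],
    [0,0,0],
    [0,0,0]
  ],
  "gripper": [0.01,0.01,0.01,0.01]
}}

```text
time: 20.97
tool_pos: [0.5621, -0.003, 0.0827]
tcp_rot: [0.15, 3.137, -0.0]
wrist_force: [-5.3, 0.6, 7.2]
width: 0.209
grip_force: 82.2
```

Emit:
{"api": "jog_arm", "payload": {
  "turn": [
    [0,0,0],
    [0,0,0],
    [0,0,0],
    [0,0,0],
    [0,0,0],
    [0,0,0],
    [0,0,0],
    [0,0,0],
    [0,0,0],
    [0,0,0],
    [0,0,0],
    [0,0,0],
    [0,0,0],
    [0,0,0],
    [0,0,0]
  ],
  "delta_pos": [
    [0,0,0],
    [0,0,0],
    [0,0,0],
    [0,0,0],
    [0,0,-0.015],
    [0,0,-0.03],
    [0,0,-0.035],
    [0,0,-0.035],
    [0.035,0,0],
    [0.035,0,0],
    [0.035,0,0],
    [0.02,0,0],
    [0,0,0],
    [0,0,0],
    [0,0,0]
  ],
  "gripper": [0.06,0.06,0.06,0.06,0.06,0.06,0.06,0.06,0.06,0.06,0.06,0.06,0.06,0.06,0.06]
}}

```text
time: 22.22
tool_pos: [0.4382, 0.0088, 0.1958]
tcp_rot: [0.15, 3.136, -0.0]
wrist_force: [0.3, -0.8, -0.3]
width: 0.702
grip_force: 0.0
```

```bash
python3 - <<'E'
from h import *
C,im=shot("wrist","w_end"); T,ti=shot("top","top3"); S,si=shot("scene","scene3")
m=(im.min(2)>200).astype(np.uint8); n,l,st,ce=cv2.connectedComponentsWithStats(m)
for I,Cc in((im,C),(ti,T)):
    m=(I.min(2)>(200 if I is im else 120)).astype(np.uint8); n,l,st,ce=cv2.connectedComponentsWithStats(m)
    for i in range(1,n):
        if st[i][4]>400:
            P=np.array([ray(Cc,u,v,.092) for v,u in np.argwhere(l==i)]); a=np.array([np.cos(-.096),np.sin(-.096)]); b=np.array([-a[1],a[0]]); q=P-np.array([.56,-.0029])
            print(st[i],"along",(q@a).min().round(4),(q@a).max().round(4),"across",(q@b).min().round(4),(q@b).max().round(4))
cr=cv2.resize(si[110:250,220:340],(360,420),interpolation=cv2.INTER_CUBIC)
cv2.imwrite("pics/end.png",np.hstack([cr,cv2.copyMakeBorder(cv2.resize(im,(430,322)),0,98,0,0,cv2.BORDER_CONSTANT)])[:,:,::-1])
E
```

```text
[ 406  155   48  134 2285] along -0.154 -0.0248 across 0.1432 0.1628
[ 220  179   70  178 7710] along -0.1334 0.0598 across -0.0306 0.0292
[    0     0   512   137 46150] along 0.2633 0.7434 across -0.613 0.8717
[314 121  28  32 640] along 0.2153 0.3072 across -0.1762 -0.1013
[ 235  166   41   72 1446] along -0.0461 0.1367 across -0.0404 0.034
[161 189  28  72 522] along -0.1637 0.0203 across 0.1697 0.1969
[ 93 271  55  48 594] along -0.3129 -0.231 across 0.1751 0.3276
[323 324  69  46 814] along -0.3025 -0.1644 across -0.4039 -0.2629
```

View pics/end.png

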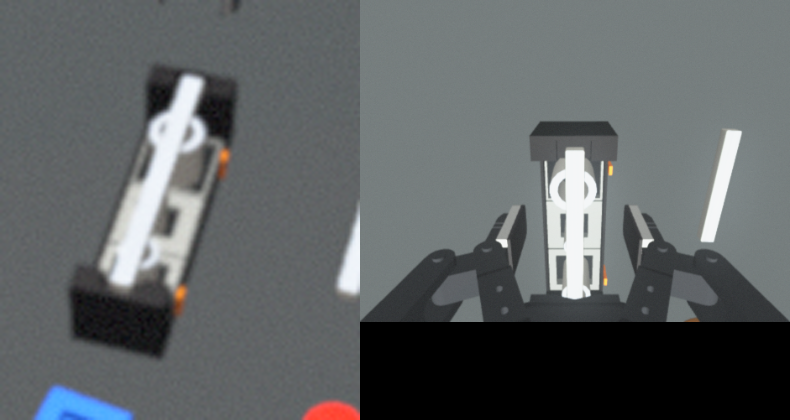

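The bar lies in both notches: its ends measure −133 and +137 mm along the case, and it is centred across. The sleeves stand in their pockets and the gripper is clear.

```bash
python3 -c "
from workcell import ticket; print(ticket.finish_job())"
```

```text
the job is handed in; nothing more can be done
None
```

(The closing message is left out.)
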